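# Put the seal stone away in its case under the brush rack

### The job

Put the red seal stone away: lift the lid of the dark wooden seal case by its brass tab until it is open on its stop, lay the stone down flat in the case's empty larger compartment without dropping it, then close the lid and press its far edge down past the catch until it is fully shut. Never push on the lid's panel with more than 55 N, and leave the paste tin in the case, the ink stick, the dishes and the paperweight where they are.

Things in the scene. Friction and masses are not known exactly. Their poses are not given: they have to be found in the camera images.
- case: Fixed dark wooden case, 140 (x) x 200 (y) x 60 mm high, walls and floor 6 mm; origin: centre of underside. A divider 4 mm thick along x at y = +18 mm, top 46 mm up, leaves a larger empty compartment (y -94 to +16) for the stone and a smaller one with the paste tin. Lid hinged on the near rim (x = -70 mm, 60 mm up); sprung catch bar in the far wall (x = +73, y = 0, 44 mm up).
- case_slot (a point): Centre of the inner floor of the larger, empty compartment (128 x 110 mm inside), axes as the case's.
- lid (a joint): Lid angle, rad: 0 fully shut, grows as the far edge rises, stop at 1.75 (just past upright, leaning to the robot's side). Begins ajar. The stiff hinge keeps it where it is left (about 2 N at the far edge moves it). On closing, a bead at the far edge meets the catch at about 0.09; going past takes 8 to 20 N at the far edge, varying from run to run; it then snaps to 0 and is held.
- lid_hinge (a point): Middle of the lid's near edge, on the hinge axis, at the lid's underside. Turns with the lid: x along the lid to its far edge, y along the hinge, z out of its outer face. Its panel is x = 0 to 140, y = -100 to 100, z = 0 to 8 mm, with a brass tongue on its far edge (x to 154, y = +-25) hanging 27 mm below it.
- lid_panel: The lid's wooden panel, 140 x 200 x 8 mm, with a red inlay on its outer face; origin and axes as the hinge point's. Press on it with at most 55 N.
- lid_tab (a point): Point in the brass pull tab on the lid's outer face: a fin 22 (x) x 12 (y, the way to pinch it) x 35 mm high (z = 8 to 43 mm in the hinge point's frame). The point is on its middle plane at x = 122, y = 0, z = 32 mm of the hinge point's frame; same axes.
- rack: Fixed brush rack over the far part of the case; origin on the table under about the case's centre (case up to 30 mm off in y), axes as the case's. Bars 10 mm thick along y, at x = +55, +103, +151, y +-230, z = 205 mm; arms, 18 mm posts (x = 120) and feet (x 0 to 200) at y = +-230; brushes hang at the rear. To get at the tab under the bars the gripper must lean back to the robot 30 to 45 degrees.
- stone: Loose red seal stone, a bar 60 (x) x 26 x 26 mm lying flat on the table; origin at the centre of its underside at the start. 75 to 155 g.
- stone_mid (a point): Centre of the red seal stone.
- ink_stick: Loose black ink stick 70 (x) x 22 x 22 mm lying on the table near the stone (the two may change places). Leave alone. Origin under its centre.
- paste_tin: Loose round ceramic paste tin, 54 mm across, 28 mm high, in the case's smaller compartment. Leave alone. Origin under its centre.
- water_bowl: Loose pale blue bowl, 90 mm across, 40 mm high, on the table. Leave alone. Origin under its centre.
- ink_dish: Loose white bowl, 100 mm across, 30 mm high, on the table. Leave alone. Origin under its centre.
- paperweight: Loose dark wooden paperweight bar, 30 (x) x 160 (y) x 16 mm with a small brass knob, on the table. Leave alone. Origin under its centre.
Mind the look-alikes: they are no part of the job. Leave any blue, turquoise or white look-alike of the stone alone.

How it is judged (in metres and radians):
On the way, in this order (a step that is already met when the one before it is completed fails the run):
1. the lid has been lifted open onto its stop (over 1.66 rad) (value of joint lid above 1.66 rad), for 0.2 s.
2. the stone lies flat and released in the larger compartment, the lid still open (over 1.4 rad) (x of stone_mid in the frame of case between -0.06 and 0.06 m and y of stone_mid in the frame of case between -0.09 and 0.012 m and z of stone_mid in the frame of case between 0.008 and 0.027 m and contact force between the fingers and stone below 0.05 N and linear speed of stone below 0.03 m/s and value of joint lid above 1.4 rad), for 0.2 s.
3. the lid is shut past its catch (under 0.03 rad) (value of joint lid below 0.03 rad), for 0.2 s.
At the end, for the whole second after the job is handed in: The lid is shut past its catch (under 0.03 rad) and stays so, the stone lies flat and at rest in the larger compartment of the case (its centre under 27 mm above the case's underside), and the tin, ink stick, bowls and paperweight are within 30 mm of where they began (x of stone_mid in the frame of case between -0.06 and 0.06 m and y of stone_mid in the frame of case between -0.09 and 0.012 m and z of stone_mid in the frame of case between 0.008 and 0.027 m and value of joint lid below 0.03 rad and linear speed of stone below 0.03 m/s and distance of each of paste_tin, ink_stick, water_bowl, ink_dish, paperweight from where it was at the start of the episode below 0.03 m); the robot touches nothing.
It fails at once if the lid's panel was pushed with more than 55 N (contact force between any of the arm, the fingers and lid_panel above 55 N).
It fails at once if the stone was dropped (falling freely faster than 0.75 m/s) (contact force between anything else and stone below 0.01 N and linear speed of stone above 0.75 m/s).
It fails at once if a bystander was moved more than 30 mm (distance of any of paste_tin, ink_stick, water_bowl, ink_dish, paperweight from where it was at the start of the episode above 0.03 m).
It also fails if it takes over 72 s, if anything falls off the work surface, if the arm or the gripper's body presses on something with over 40 N, if the wrist force passes 120 N, or if a joint passes its speed limit or range.

### The arm

A 6-joint arm with a two-finger parallel gripper is mounted at the origin on the work surface. World frame = base frame: x ahead of the robot, y to its left, z up, the work surface at z = 0. Lengths are in m, angles in degrees, forces in N, time in s.
With the tool pointing down it reaches from about 0.4 to 0.825 m from the base axis. Payload 7 kg.
Tool frame: the origin (TCP) lies midway between the tips of the shut fingers; the grasp point (between the pads) lies 19 mm behind it; z points along the fingers, y is the line along which they close (so a half turn about z gives the same grasp; the last joint's range is limited). The gripper opens to 88 mm and grips with 3 to 60 N. Pads are 19 mm wide; open, the fingers measure 130 mm over their backs; the gripper's body (78 mm by 193 mm) begins 47 mm behind the grasp point.
Start: joints at [84.173, 20.546, 0.682, 0, -70.136, -16.507], TCP at [0.257, 0.624, 0.204] pointing down, gripper open.
Joint ranges: [-176.03, 176.03], [-82.01, 121.73], [-58.28, 71.71], [-173.87, 95.51], [-174.79, -0.11], [-173.66, 173.66]. Speed limits (degrees/s): [136.94, 136.94, 172.46, 180, 180, 180].

### API

Orientations are given as a 3x3 rotation matrix whose columns are the frame's x, y, z axes.
In Python, from rig import robot gives the robot as it stands. Calls block until the motion is done:
- robot.goto(position, orientation): joint-space move of the TCP to a pose.
- robot.servo_line(position, ori=None, speed=0.15): straight line of the TCP; ori=None keeps the orientation; speed is the mean speed in m/s.
- robot.movej(angles): joint-space move.
- robot.move_gripper(opening): opening from 0.0 (shut) to 1.0 (fully open); the grip force is fixed at half the most; returns when the fingers have stopped.
- robot.dwell(seconds).
- robot.ik(position, orientation): joint angles nearest the present ones, or None.
- robot.grab_frame(name): name is "side" or "top" or "wrist"; returns (picture, depth): 384x512x3 uint8, red, green, blue; 384x512 float32, m along the optical axis (not along the pixel's ray), 0 where there is no reading.
- robot.camera_info(name): a dict with "vfov" (degrees; the focal length in pixels is half the picture's height over the tangent of half this angle, whatever the lens; pixels are square), "cx", "cy" (the principal point, pixels), "k1" (the pictures are not rectified: a ray, as slopes to the right and down, at radius r is drawn at 1 + k1 r^2 times it, then the intrinsics apply), "view" (4x4, takes a point from world to camera coordinates); the wrist camera has in their place "T_tool_cam" (4x4, takes a point from camera to tool coordinates, whose origin is the TCP and whose axes are the flange's). Camera axes: x right, y down, z forward; pixel columns grow to the right and rows downward; lengths in m; the calibration is good to about 2 mm. A picture is of the moment at which its call begins: read the wrist's pose just before it. camera_info takes no time and is no camera call.
A pose or a line that the arm cannot do raises robot.Unreachable and nothing moves.
- robot.job_done(): hands the job in, once; it reports no verdict.
Readings, each from a call of its own:
- robot.read_t(): time.
- robot.read_qpos(): joint angles.
- robot.read_qvel(): joint speeds.
- robot.read_effort(): joint torques, N m.
- robot.read_position(): TCP position.
- robot.read_tcp_rot(): TCP orientation.
- robot.read_force(): force on the tool from outside, world axes, zero at the start.
- robot.read_ft_torque(): the same for the moment, N m.
- robot.read_grip_width(): opening from 0.0 (shut) to 1.0 (fully open).
Only numpy, scipy, OpenCV 4.12 (cv2) and the standard library are available. Lean on these libraries where they do the work, as an engineer would, in place of code of your own. Each camera call takes 0.05 s, during which the arm holds its last target. There are 200 camera calls.

## Working session

There is one attempt and no reset: what is moved stays moved. The work goes in short steps, each a Python script; the robot and the scene stay as the last script left them, time stands still between calls to the robot, and variables do not carry over. Pictures are saved under pics/ and viewed, on a budget of 10 in all, crops included, one or two more only if the job needs it, and the job is handed in when it is done.

```bash
ls; mkdir -p pics; cat > h.py <<'E'
import numpy as np, cv2
from rig import robot
def grab(name,fn=None):
    R=robot.read_tcp_rot();p=robot.read_position()
    im,d=robot.grab_frame(name);ci=robot.camera_info(name)
    if 'view' in ci: T=np.linalg.inv(np.array(ci['view']))
    else:
        W=np.eye(4);W[:3,:3]=R;W[:3,3]=p;T=W@np.array(ci['T_tool_cam'])
    h,w=d.shape;f=h/2/np.tan(np.radians(ci['vfov'])/2)
    K=np.array([[f,0,ci['cx']],[0,f,ci['cy']],[0,0,1.]])
    # model: draw = ray*(1+k1 r^2)
    v,u=np.mgrid[:h,:w].astype(float)
    pts=cv2.undistortPointsIter(np.stack([u.ravel(),v.ravel()],1)[:,None],K,np.array([ci['k1'],0,0,0.]),None,None,(3,30,1e-8))[:,0]
    P=np.c_[pts*d.reshape(-1,1),d.reshape(-1,1)]
    X=(P@T[:3,:3].T+T[:3,3]).reshape(h,w,3);X[d<=0]=np.nan
    if fn: cv2.imwrite('pics/'+fn,im[:,:,::-1])
    return im,X
E
python3 - <<'E'
from h import *
a,X=grab('top','top1.png');np.savez('top1.npz',a=a,X=X)
b,Y=grab('side','side1.png');np.savez('side1.npz',a=b,X=Y)
cv2.imwrite('pics/both1.png',cv2.resize(np.hstack([a,b]),(800,300))[:,:,::-1])
print(robot.read_tcp_rot(), {k:np.round(v,3) for k,v in robot.camera_info('wrist').items()})
print(robot.read_t(),robot.read_force())
E
```

```text
pics
[[ 9.24942706e-01 -3.80106296e-01 -4.40823146e-04]
 [-3.80106532e-01 -9.24941655e-01 -1.40007969e-03]
 [ 1.24443416e-04  1.46255325e-03 -9.99998923e-01]] {'vfov': np.float64(68.785), 'cx': np.float64(254.767), 'cy': np.float64(186.401), 'k1': np.float64(-0.037), 'T_tool_cam': array([[ 0.001, -0.955, -0.296,  0.079],
       [ 1.   ,  0.001,  0.   ,  0.   ],
       [ 0.   , -0.296,  0.955, -0.181],
       [ 0.   ,  0.   ,  0.   ,  1.   ]])}
0.1 [ 0.11354332  0.35521691 -0.40570891]
```

View pics/top1.png

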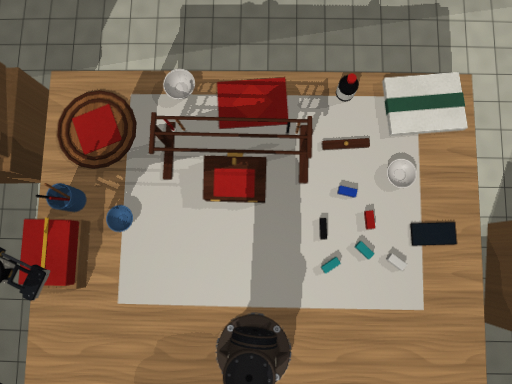

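View pics/side1.png

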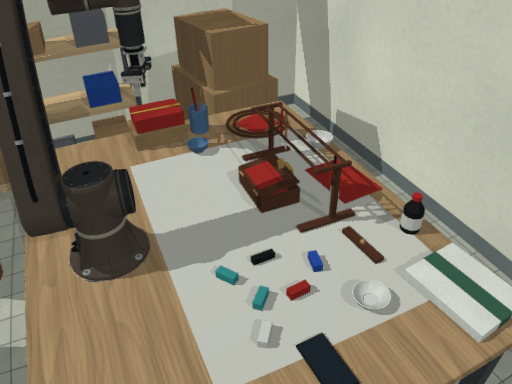

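The top view shows the case at about (235,180) with a red inlay and the brass tab at (234,157) under the bars. The red stone is at (370,219) and the ink stick at (323,228). The side view agrees. Next I'll measure them.

```bash
cat > m.py <<'E'
from h import *
for n in ('top1','side1'):
    z=np.load(n+'.npz');a=z['a'].astype(int);X=z['X']
    hsv=cv2.cvtColor(z['a'],cv2.COLOR_RGB2HSV)
    red=((hsv[...,0]<8)|(hsv[...,0]>172))&(hsv[...,1]>170)&(hsv[...,2]>90)
    n_,L,S,C=cv2.connectedComponentsWithStats(red.astype(np.uint8))
    print(n)
    for i in range(1,n_):
        if S[i,4]<25: continue
        P=X[L==i];P=P[np.isfinite(P).all(1)]
        c=np.median(P,0)
        if not(0.2<c[0]<0.8 and abs(c[1])<.6):continue
        r=cv2.minAreaRect(P[:,:2].astype(np.float32))
        m=P.mean(0);U,s,V=np.linalg.svd(P-m);nn=V[2]*np.sign(V[2,2])
        print(S[i],'c',c.round(3),'z',P[:,2].min().round(3),P[:,2].max().round(3),'rect',np.round(r[0],3),np.round(r[1],3),round(r[2],1),'n',nn.round(3),'rms',(s[2]/len(P)**.5).round(4))
    # brass
    br=(hsv[...,0]>15)&(hsv[...,0]<28)&(hsv[...,1]>120)&(X[...,2]>0.05)&(X[...,2]<0.25)&(X[...,0]>.3)&(X[...,0]<.8)&(abs(X[...,1])<.3)
    P=X[br];print('brass',len(P),P.round(3)[:40].tolist())
    # rack bars
    b=(X[...,2]>.18)&(X[...,2]<.23)&(X[...,0]>.3)&(X[...,0]<1)&(abs(X[...,1])<.45)
    P=X[b];print('rack',len(P),'x',np.histogram(P[:,0],bins=20),'y',P[:,1].min(),P[:,1].max(),'z',np.median(P[:,2]))
    k=(X[...,2]>.185)&b
    print(cv2.minAreaRect(X[k][:,:2].astype(np.float32)))
    d=(hsv[...,2]<70)&(X[...,2]>.012)&(X[...,2]<.035)&(X[...,0]>.2)&(X[...,0]<.6)&(X[...,1]<-.05)&(X[...,1]>-.5)
    n_,L,S,C=cv2.connectedComponentsWithStats(d.astype(np.uint8))
    for i in range(1,n_):
        if S[i,4]>25:
            P=X[L==i];print('dark',S[i],cv2.minAreaRect(P[:,:2].astype(np.float32)),P[:,2].max())
E
python3 m.py
```

```text
top1
[  72  104   49   50 1547] c [0.73  0.56  0.008] z -0.002 0.017 rect [0.729 0.561] [0.146 0.144] 21.9 n [0.    0.003 1.   ] rms 0.0029
[220 121  15   7  59] c [0.751 0.111 0.007] z -0.002 0.014 rect [0.75  0.104] [0.024 0.049] 1.8 n [ 0.101 -0.009  0.995] rms 0.0031
[250 122  29   4  79] c [ 0.755 -0.023  0.006] z -0.001 0.012 rect [ 0.754 -0.023] [0.013 0.096] 1.4 n [0.399 0.027 0.916] rms 0.0028
[ 213  168   41   30 1145] c [0.534 0.071 0.077] z 0.065 0.09 rect [0.536 0.071] [0.092 0.129] 0.6 n [-0.155  0.006  0.988] rms 0.0025
[366 211   9  18 133] c [ 0.43  -0.375  0.026] z 0.02 0.033 rect [ 0.43  -0.375] [0.055 0.025] 5.7 n [ 0.01  -0.034  0.999] rms 0.0028
[  45  220   25   66 1389] c [0.306 0.597 0.131] z 0.124 0.14 rect [0.303 0.598] [0.198 0.071] 0.7 n [-0.002  0.003  1.   ] rms 0.0025
brass 135 [[0.604, 0.076, 0.204], [0.602, 0.073, 0.21], [0.603, 0.07, 0.207], [0.603, 0.067, 0.21], [0.603, 0.061, 0.209], [0.603, 0.059, 0.207], [0.603, 0.056, 0.208], [0.603, 0.053, 0.209], [0.602, 0.05, 0.211], [0.628, 0.088, 0.093], [0.628, 0.085, 0.092], [0.627, 0.082, 0.095], [0.629
[... 3152 characters left out ...]
,  19,  19,  18,  25, 190, 101,  51,  26,
        30,  20,  20, 127, 197,  34,   8]), array([0.58717312, 0.59369595, 0.60021878, 0.60674162, 0.61326445,
       0.61978728, 0.62631011, 0.63283294, 0.63935577, 0.6458786 ,
       0.65240143, 0.65892426, 0.66544709, 0.67196992, 0.67849275,
       0.68501558, 0.69153841, 0.69806124, 0.70458407, 0.7111069 ,
       0.71762973])) y -0.17224291579296103 0.31066876046210634 z 0.20814948323684945
((0.652398943901062, 0.06932097673416138), (0.48282718658447266, 0.12649382650852203), 89.50420379638672)
dark [251 249  24  14 166] ((0.3955117166042328, -0.22577060759067535), (0.023761672899127007, 0.06890622526407242), 89.82376861572266) 0.0258851149269127
```

```bash
cat > ik.py <<'E'
from h import *
R=robot.read_tcp_rot();p=robot.read_position()
for n in ('top1','side1'):
    X=np.load(n+'.npz')['X'].reshape(-1,3);X=X[np.isfinite(X).all(1)]
    Q=(X-p)@R; Q=Q[(np.abs(Q)<[.2,.2,.4]).all(1)&(X[:,2]>.15)]
    print(n)
    for z in np.arange(-.36,.02,.03):
        s=Q[(Q[:,2]>=z)&(Q[:,2]<z+.03)]
        if len(s): print(round(z,2),len(s),s[:,:2].min(0).round(3),s[:,:2].max(0).round(3))
hinge=np.array([.481,.068,.06]);yaw=np.radians(-.6)
def rot(th,sgn,yaw=yaw):
    # lean th back to robot; sgn=+1: tool x away/up, -1: tool x toward robot
    z=np.array([np.sin(th),0,-np.cos(th)]);x=sgn*np.array([np.cos(th),0,np.sin(th)])
    M=np.c_[x,np.cross(z,x),z];c,s=np.cos(yaw),np.sin(yaw)
    return np.array([[c,-s,0],[s,c,0],[0,0,1]])@M
for sgn in (1,-1):
    print('sgn',sgn)
    for a in np.arange(.155,1.8,.32):
        g=hinge+[.122*np.cos(a)-.034*np.sin(a),0,.122*np.sin(a)+.034*np.cos(a)]
        print(round(a,2),g.round(3),[(t,robot.ik(g+.019*rot(np.radians(t),sgn)[:,2],rot(np.radians(t),sgn)) is not None) for t in (0,10,20,30,40,45)])
    q=robot.ik(hinge+[.115,0,.05],rot(.7,sgn));print(q)
    print('place',robot.ik([.545,.02,.01],rot(0,sgn)),'pick',robot.ik([.43,-.377,.003],rot(0,sgn)))
E
python3 ik.py
python3 - <<'E'
import cv2;a=cv2.imread('pics/side1.png')[0:110,90:200];cv2.imwrite('pics/c1.png',cv2.resize(a,None,fx=5,fy=5,interpolation=2))
E
```

```text
top1
-0.24 10 [0.011 0.034] [0.029 0.046]
-0.21 91 [-0.011  0.005] [0.039 0.04 ]
-0.18 48 [-0.022  0.005] [0.038 0.02 ]
-0.15 736 [-0.04  -0.029] [0.039 0.1  ]
-0.12 341 [-0.038 -0.064] [0.039 0.098]
-0.09 12 [-0.018 -0.061] [0.038 0.089]
-0.06 13 [-0.006 -0.06 ] [0.01  0.062]
-0.03 6 [-0.013 -0.046] [0.005 0.06 ]
0.0 22 [ 0.186 -0.098] [ 0.2  -0.05]
side1
-0.36 278 [-0.195 -0.005] [0.051 0.086]
-0.33 221 [-0.043 -0.006] [0.047 0.057]
-0.3 214 [-0.042 -0.004] [0.047 0.056]
-0.27 204 [-0.043 -0.001] [0.046 0.055]
-0.24 176 [-0.042 -0.009] [0.047 0.054]
-0.21 149 [-0.037 -0.049] [0.042 0.044]
-0.18 116 [-0.034 -0.033] [0.036 0.028]
-0.15 296 [-0.04  -0.091] [0.041 0.107]
-0.12 247 [-0.039 -0.091] [0.041 0.102]
-0.09 44 [-0.038 -0.083] [0.037 0.091]
-0.06 65 [-0.011 -0.059] [0.013 0.074]
-0.03 19 [-0.011 -0.056] [0.013 0.061]
0.0 12 [ 0.187 -0.099] [ 0.199 -0.048]
sgn 1
0.16 [0.596 0.068 0.112] [(0, True), (10, True), (20, True), (30, False), (40, False), (45, False)]
0.48 [0.574 0.068 0.146] [(0, True), (10, True), (20, True), (30, False), (40, False), (45, False)]
0.8 [0.542 0.068 0.1
[... 676 characters left out ...]
lse)]
0.48 [0.574 0.068 0.146] [(0, True), (10, True), (20, True), (30, False), (40, False), (45, False)]
0.8 [0.542 0.068 0.171] [(0, True), (10, True), (20, True), (30, False), (40, False), (45, False)]
1.11 [0.504 0.068 0.185] [(0, True), (10, True), (20, True), (30, False), (40, False), (45, False)]
1.43 [0.464 0.068 0.185] [(0, True), (10, True), (20, True), (30, False), (40, False), (45, False)]
1.75 [0.425 0.068 0.174] [(0, True), (10, True), (20, True), (30, False), (40, False), (45, False)]
None
place [ 2.26923647e+01  2.03405935e+01 -2.91062969e+01 -2.54444375e-14
 -4.05531096e+01 -1.13292365e+02] pick [-21.6459692   22.89134654 -26.01382401   0.         -41.09482945
 -68.9540308 ]
```

View pics/c1.png

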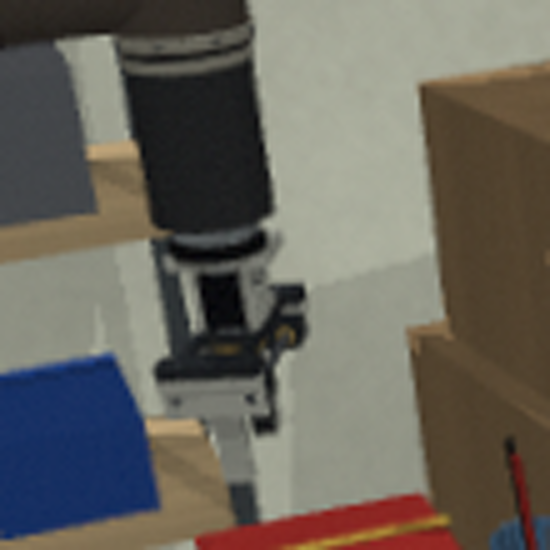

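The crop shows only the gripper body and fingers, with no solid camera sticking out. IK fails beyond a 20° lean from the present branch. I'll fit a kinematic model from free IK queries so I can find other branches.

```bash
cat > fit.py <<'E'
from h import *
from scipy.spatial.transform import Rotation as Ro
from scipy.optimize import least_squares
rng=np.random.default_rng(0);D=[]
for _ in range(400):
    r=rng.uniform(.4,.75);a=rng.uniform(-1,1.5);p=[r*np.cos(a),r*np.sin(a),rng.uniform(.05,.4)]
    R=Ro.from_euler('zyx',[rng.uniform(-2,2),rng.uniform(-.6,.6),np.pi+rng.uniform(-.6,.6)]).as_matrix()
    q=robot.ik(p,R)
    if q is not None: D.append((q,p,R))
D.append((robot.read_qpos(),robot.read_position(),robot.read_tcp_rot()))
Q=np.radians([d[0] for d in D]);P=np.array([d[1] for d in D]);RR=np.array([d[2] for d in D])
print(len(D),np.degrees(Q).min(0).round(),np.degrees(Q).max(0).round())
def fk(x,Q):
    ax=x[:18].reshape(6,3);pt=x[18:36].reshape(6,3);n=len(Q)
    R=np.tile(np.eye(3),(n,1,1));p=np.zeros((n,3))
    for i in range(6):
        w=ax[i]/np.linalg.norm(ax[i]);Ri=Ro.from_rotvec(Q[:,i:i+1]*w).as_matrix()
        p=p+np.einsum('nij,nj->ni',R,pt[i]-np.einsum('nij,j->ni',Ri,pt[i]));R=R@Ri
    return p+R@x[36:39], R@Ro.from_rotvec(x[39:42]).as_matrix()
def res(x):
    p,R=fk(x,Q);return np.r_[(p-P).ravel(),.3*(R-RR).ravel(),1e-4*(x-x0)]
best=None
for s4 in (1,-1):
  for s6 in (1,-1):
    for off in (.19,-.19):
        x0=np.r_[0,0,1, 0,1,0, 0,-1,0, s4,0,0, 0,-1,0, s6,0,0,
             0,0,0, 0,0,.3, 0,0,.65, .3,off,.65, .4,off,.65, .6,off,.65, .6,off,.65,
             Ro.from_matrix(np.array([[0,0,1],[0,1,0],[-1,0,0.]])).as_rotvec()].astype(float)
        s=least_squares(res,x0,max_nfev=150)
        print(s4,s6,off,s.cost)
        if best is None or s.cost<best.cost: best=s
p,R=fk(best.x,Q);print(np.abs(p-P).max(),np.abs(R-RR).max())
print(best.x[:39].reshape(13,3).round(3));np.save('kin.npy',best.x)
E
timeout 500 python3 fit.py
```

```text
372 [ -63.  -82.  -56. -143. -167. -171.] [170.  56.  71.  87. -12. 172.]
1 1 0.19 65.36660234913937
1 1 -0.19 65.35874194210297
1 -1 0.19 2.57486297297047e-08
1 -1 -0.19 3.9132279136370566e-08
-1 1 0.19 65.44870073317998
-1 1 -0.19 65.43120272854243
-1 -1 0.19 1.789966209449093e-08
-1 -1 -0.19 1.6441982088762363e-08
1.1417294054627547e-09 4.53988993620591e-09
[[-0.    -0.     1.   ]
 [-0.     1.     0.   ]
 [ 0.    -1.    -0.   ]
 [-1.     0.    -0.   ]
 [ 0.    -1.    -0.   ]
 [-1.     0.     0.   ]
 [ 0.    -0.    -0.   ]
 [ 0.     0.     0.199]
 [ 0.    -0.     0.8  ]
 [ 0.3   -0.     0.8  ]
 [ 0.464 -0.19   0.8  ]
 [ 0.6   -0.192  0.8  ]
 [ 0.864 -0.192  0.8  ]]
```

```bash
cat > kin.py <<'E'
from h import *
from scipy.spatial.transform import Rotation as Ro
from scipy.optimize import least_squares
K=np.load('kin.npy');AX=K[:18].reshape(6,3).round(0);PT=K[18:36].reshape(6,3)
LO=np.array([-176.03,-82.01,-58.28,-173.87,-174.79,-173.66])+.5;HI=np.array([176.03,121.73,71.71,95.51,-.11,173.66])-.5
def fk(q,full=False):
    R=np.eye(3);p=np.zeros(3);o=[]
    for i in range(6):
        Ri=Ro.from_rotvec(np.radians(q[i])*AX[i]).as_matrix();p=p+R@(PT[i]-Ri@PT[i]);R=R@Ri;o.append((p,R))
    T=(p+R@K[36:39],R@Ro.from_rotvec(K[39:42]).as_matrix())
    if full: # elbow, forearm end (before offset), wrist j5, tcp
        return [o[1][0]+o[1][1]@[0,0,.8], o[3][0]+o[3][1]@[.464,0,.8], o[4][0]+o[4][1]@[.464,-.192,.8],T[0]]
    return T
def ik1(p,R,q0):
    f=lambda q:(lambda T:np.r_[(T[0]-p)*3,(T[1]-R).ravel()])(fk(q))
    s=least_squares(f,np.clip(q0,LO+.01,HI-.01),bounds=(LO,HI),x_scale=30,max_nfev=60)
    return s.x if s.cost<1e-10 else None
def ikall(p,R,n=40,seed=0):
    rng=np.random.default_rng(seed);S=[]
    for _ in range(n):
        q=ik1(p,R,rng.uniform(LO,HI))
        if q is not None and all(np.abs(q-s).max()>1 for s in S): S.append(q)
    return S
hinge=np.array([.481,.068,.06]);YAW=np.radians(-.6)
def rot(th,sgn=1,yaw=YAW):
    th=np.radians(th);z=np.array([np.sin(th),0,-np.cos(th)]);x=sgn*np.array([np.cos(th),0,np.sin(th)])
    return Ro.from_euler('z',yaw).as_matrix()@np.c_[x,np.cross(z,x),z]
def tabpt(a,x=.122,z=.034,y=0.):
    l=np.array([x*np.cos(a)-z*np.sin(a),y,x*np.sin(a)+z*np.cos(a)])
    return hinge+Ro.from_euler('z',YAW).as_matrix()@l
def tcp(g,R): return g+.019*R[:,2]
E
cat > t.py <<'E'
from kin import *
np.set_printoptions(suppress=True)
for a in (.155,.9,1.75):
  for th in (20,30,38,45):
    for sg in (1,-1):
        R=rot(th,sg);S=ikall(tcp(tabpt(a),R),R,25)
        for q in S: print(a,th,sg,q.round(0),[x.round(2).tolist() for x in fk(q,1)[:3]])
E
time timeout 550 python3 t.py
```

```text
0.155 20 1 [ 29.   9. -45.  29. -21.  34.] [[0.08, 0.05, 0.79], [0.32, 0.18, 0.42], [0.47, 0.07, 0.47]]
0.155 20 -1 [  29.    9.  -45.   29.  -21. -146.] [[0.08, 0.05, 0.79], [0.32, 0.18, 0.42], [0.47, 0.07, 0.47]]
0.9 20 1 [ 36.  -2. -45.  22. -32.  36.] [[-0.02, -0.01, 0.8], [0.26, 0.18, 0.48], [0.4, 0.07, 0.53]]
0.9 20 -1 [  36.   -2.  -45.   22.  -32. -144.] [[-0.02, -0.01, 0.8], [0.26, 0.18, 0.48], [0.4, 0.07, 0.53]]
1.75 20 1 [ 48. -15. -56.  25. -37.  23.] [[-0.1, -0.11, 0.78], [0.13, 0.15, 0.47], [0.3, 0.07, 0.53]]
1.75 20 -1 [  48.  -15.  -56.   25.  -37. -157.] [[-0.1, -0.11, 0.78], [0.13, 0.15, 0.47], [0.3, 0.07, 0.53]]
real	0m25.217s
user	0m25.118s
sys	0m0.160s
```

```bash
cat > t.py <<'E'
import kin
from kin import *
np.set_printoptions(suppress=True)
lo,hi=kin.LO.copy(),kin.HI.copy()
kin.LO=np.full(6,-200.);kin.HI=np.full(6,200.)
for a in (.155,1.75):
  for th in (25,30,35,40):
        R=rot(th,1);S=ikall(tcp(tabpt(a),R),R,60)
        S=[q for q in S]
        for q in S:
            q=(q+180)%360-180
            v=np.maximum(lo-q,0)+np.maximum(q-hi,0)
            if v[:5].sum()<40: print(a,th,q.round(0),'viol',v.round(0))
E
timeout 550 python3 t.py
```

```text
0.155 25 [ 167. -108.  -51.   32. -171.  -47.] viol [ 0. 27.  0.  0.  0.  0.]
0.155 25 [ 167. -108.  -51.   32. -171.  -47.] viol [ 0. 27.  0.  0.  0.  0.]
0.155 25 [ 13.   7. -58.  80.  -6.  -3.] viol [0. 0. 0. 0. 0. 0.]
0.155 30 [ 168. -109.  -56.   37. -170.  -43.] viol [ 0. 27.  0.  0.  0.  0.]
0.155 30 [ 168. -109.  -56.   37. -170.  -43.] viol [ 0. 27.  0.  0.  0.  0.]
0.155 35 [ 169. -110.  -61.   43. -171.  -39.] viol [ 0. 29.  4.  0.  0.  0.]
0.155 35 [ 169. -110.  -61.   43. -171.  -39.] viol [ 0. 29.  4.  0.  0.  0.]
0.155 40 [ 171. -112.  -67.   49. -172.  -35.] viol [ 0. 30.  9.  0.  0.  0.]
0.155 40 [ 171. -112.  -67.   49. -172.  -35.] viol [ 0. 30.  9.  0.  0.  0.]
1.75 25 [ 49. -17. -63.  37. -33.  11.] viol [0. 0. 5. 0. 0. 0.]
1.75 25 [ 153.  -83.  -57.   16. -137.  -53.] viol [0. 2. 0. 0. 0. 0.]
1.75 30 [ 45. -19. -70.  52. -27.  -1.] viol [ 0.  0. 12.  0.  0.  0.]
1.75 30 [ 149.  -79.  -63.   20. -132.  -50.] viol [0. 0. 5. 0. 0. 0.]
1.75 30 [-153.  -94.  -28. -103. -166.  142.] viol [ 0. 13.  0.  0.  0.  0.]
1.75 35 [ -1. -20. -75. 113.   0. -23.] viol [ 0.  0. 17. 18.  1.  0.]
1.75 35 [ 20. -19. -76.  88. -12. -16.] viol [ 0.  0. 18.  0.  0.  0.]
1.75 35 [ 145.  -75.  -68.   23. -125.  -47.] viol [ 0.  0. 10.  0.  0.  0.]
1.75 35 [-151.  -93.  -31. -101. -163.  144.] viol [ 0. 12.  0.  0.  0.  0.]
1.75 40 [ 140.  -69.  -73.   27. -116.  -45.] viol [ 0.  0. 16.  0.  0.  0.]
1.75 40 [-150.  -92.  -35.  -99. -160.  146.] viol [ 0. 10.  0.  0.  0.  0.]
```

```bash
cat > t.py <<'E'
import kin
from kin import *
np.set_printoptions(suppress=True)
lo,hi=kin.LO.copy(),kin.HI.copy()
kin.LO=lo-30;kin.HI=hi+30;rng=np.random.default_rng(1)
for yw in (0,-8,8,-15,15):
 for th in (26,30,34,40):
  for a in (.155,1.75):
    R=rot(th,1,YAW+np.radians(yw));p=tcp(tabpt(a),R);S=[]
    for _ in range(14):
        q0=np.r_[rng.uniform(-50,30),rng.uniform(-30,60),rng.uniform(-58,40),rng.uniform(-174,-80),rng.uniform(-80,-1),rng.uniform(-170,170)]
        q=ik1(p,R,q0)
        if q is None: continue
        v=np.maximum(lo-q,0)+np.maximum(q-hi,0)
        if v[:5].max()<12 and all(np.abs(q-s)[:5].max()>2 for s in S): S.append(q);print(yw,th,a,q.round(0),'viol',v.round(0))
E
timeout 570 python3 t.py
```

```text
0 26 1.75 [ 49. -18. -65.  39. -32.   9.] viol [0. 0. 7. 0. 0. 0.]
0 30 1.75 [ 45. -19. -70.  52. -27.  -1.] viol [ 0.  0. 12.  0.  0.  0.]
-8 26 0.155 [ 13.   7. -58.  88.  -9. -17.] viol [0. 0. 1. 0. 0. 0.]
-8 26 1.75 [ 51. -16. -64.  41. -36.  -2.] viol [0. 0. 6. 0. 0. 0.]
-8 30 1.75 [ 50. -17. -69.  52. -33. -12.] viol [ 0.  0. 11.  0.  0.  0.]
8 26 1.75 [ 47. -19. -64.  35. -29.  22.] viol [0. 0. 6. 0. 0. 0.]
8 30 1.75 [ 42. -20. -70.  49. -22.  12.] viol [ 0.  0. 12.  0.  0.  0.]
-15 26 0.155 [ 20.   8. -57.  76. -15. -19.] viol [0. 0. 0. 0. 0. 0.]
-15 26 1.75 [ 54. -15. -63.  40. -39. -11.] viol [0. 0. 5. 0. 0. 0.]
-15 30 1.75 [ 54. -16. -67.  50. -38. -19.] viol [ 0.  0. 10.  0.  0.  0.]
15 26 0.155 [ 20.   7. -55.  48.  -4.  36.] viol [0. 0. 0. 0. 0. 0.]
15 26 1.75 [ 45. -19. -62.  30. -27.  35.] viol [0. 0. 5. 0. 0. 0.]
15 30 1.75 [ 41. -20. -68.  42. -20.  26.] viol [ 0.  0. 11.  0.  0.  0.]
```

```bash
cat > t.py <<'E'
from kin import *
np.set_printoptions(suppress=True)
for th in (22,24,25):
  R=rot(th,-1);q=np.array([29,9,-45,29,-21,-146.])
  for back in (.12,.08,.04,0):
    s=ik1(tcp(tabpt(.155,.117,.034),R)-back*R[:,2],R,q);print(th,'back',back,None if s is None else s.round(0));q=s if s is not None else q
  for a,t in ((.3,th),(.5,th-1),(.7,th-2),(.9,21),(1.1,20),(1.3,20)):
    R=rot(t,-1);s=ik1(tcp(tabpt(a,.117,.034),R),R,q);print(th,'a',a,None if s is None else s.round(0));q=s if s is not None else q
R=rot(22,-1);p=tcp(tabpt(.155,.117,.034),R)-.12*R[:,2]
robot.goto(p,R)
im,X=grab('wrist','w1.png');np.savez('w1.npz',a=im,X=X);print(robot.read_t(),p,robot.read_position())
E
timeout 500 python3 t.py
```

```text
22 back 0.12 [  36.   -4.  -41.   22.  -37. -142.]
22 back 0.08 [  34.   -0.  -44.   25.  -30. -144.]
22 back 0.04 [  31.    4.  -47.   30.  -23. -148.]
22 back 0 [  27.    8.  -51.   41.  -16. -156.]
22 a 0.3 [  29.    6.  -49.   35.  -19. -152.]
22 a 0.5 [  32.    3.  -47.   27.  -25. -146.]
22 a 0.7 [  34.    1.  -45.   23.  -29. -143.]
22 a 0.9 [  36.   -3.  -48.   25.  -30. -147.]
22 a 1.1 [  38.   -5.  -48.   23.  -34. -146.]
22 a 1.3 [  41.   -8.  -50.   23.  -35. -149.]
24 back 0.12 [  36.   -6.  -45.   26.  -34. -146.]
24 back 0.08 [  34.   -2.  -48.   30.  -27. -149.]
24 back 0.04 [  30.    3.  -51.   39.  -19. -155.]
24 back 0 [  21.    7.  -56.   62.  -10. -172.]
24 a 0.3 [  26.    5.  -54.   49.  -14. -162.]
24 a 0.5 [  31.    2.  -50.   35.  -21. -153.]
24 a 0.7 [  34.   -0.  -49.   29.  -26. -149.]
24 a 0.9 [  36.   -3.  -48.   25.  -30. -147.]
24 a 1.1 [  38.   -5.  -48.   23.  -34. -146.]
24 a 1.3 [  41.   -8.  -50.   23.  -35. -149.]
25 back 0.12 [  36.   -6.  -47.   28.  -32. -149.]
25 back 0.08 [  33.   -2.  -50.   34.  -25. -152.]
25 back 0.04 [  28.    2.  -53.   45.  -17. -160.]
25 back 0 None
25 a 0.3 [  23.    4.  -57.   59.  -11. -170.]
25 a 0.5 [  30.    2.  -52.   40.  -19. -157.]
25 a 0.7 [  33.   -1.  -50.   32.  -24. -152.]
25 a 0.9 [  36.   -3.  -48.   25.  -30. -147.]
25 a 1.1 [  38.   -5.  -48.   23.  -34. -146.]
25 a 1.3 [  41.   -8.  -50.   23.  -35. -149.]
2.3833 [0.55350918 0.06724066 0.20530043] [0.55376515 0.06781537 0.20542707]
```

View pics/w1.png

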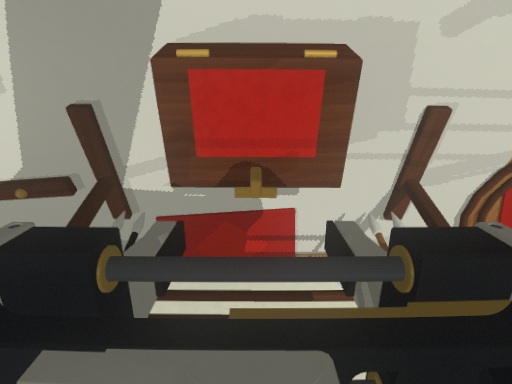

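The wrist view shows the lid's hinge side at the top. The tab fin is at (256,180), centred between the fingers, and the rack bar lies below it. I'll measure from this cloud.

```bash
cat > t.py <<'E'
from kin import *
np.set_printoptions(suppress=True)
z=np.load('w1.npz');X=z['X'];hsv=cv2.cvtColor(z['a'],cv2.COLOR_RGB2HSV)
red=((hsv[...,0]<8)|(hsv[...,0]>172))&(hsv[...,1]>170)&(X[...,2]>.04)
red[165:]=0
P=X[red];m=P.mean(0);n=np.linalg.svd(P-m,full_matrices=0)[2][2];n*=np.sign(n[2]);a=np.arcsin(-n[0]);print('n',n,'ang',a,m)
r=cv2.minAreaRect(P[:,:2].astype(np.float32));print(r)
br=(hsv[...,0]>15)&(hsv[...,0]<28)&(hsv[...,1]>120)
for nm,s in (('fin',np.s_[168:184,240:272]),('tongue',np.s_[187:200,225:285]),('hing',np.s_[45:60,150:350])):
    M=np.zeros_like(br);M[s]=1;Q=X[M&br];print(nm,len(Q),Q.min(0).round(4),Q.max(0).round(4),np.median(Q,0).round(4))
# panel edges on lid plane: points within 4mm
d=(X-m)@n;on=(abs(d)<.004)&(np.abs(X[...,:2]-m[:2])<.15).all(-1)&(X[...,2]>.04)
on[200:]=0
Q=X[on];u=np.array([np.cos(a),0,np.sin(a)]);lx=(Q-m)@u
print('panel y',np.percentile(Q[:,1],[.5,99.5]),'lid x rel m',np.percentile(lx,[.3,99.7]))
e0=m+u*np.percentile(lx,.3);print('near outer edge',e0,'hinge',e0-.008*n)
b=(X[...,2]>.195)&(X[...,2]<.215);b[:280]=0;Q=X[b];print('bar',len(Q),np.percentile(Q[:,0],[1,99]) if len(Q) else 0)
E
python3 t.py
```

```text
n [-0.15729054  0.00157955  0.98755111] ang 0.15794643987135387 [0.53180436 0.06919736 0.07647551]
((0.5360580682754517, 0.06901932507753372), (0.13145773112773895, 0.0911669060587883), 89.17611694335938)
fin 183 [0.5847 0.0624 0.087 ] [0.6057 0.0746 0.1209] [0.5877 0.0679 0.1089]
tongue 446 [0.5921 0.0439 0.0883] [0.6326 0.0924 0.1239] [0.6222 0.0678 0.0912]
hing 536 [nan nan nan] [nan nan nan] [nan nan nan]
panel y [-0.02907478  0.16743947] lid x rel m [-0.05269575  0.09846102]
near outer edge [0.47976455 0.06919736 0.06818697] hinge [0.48102287 0.06918472 0.06028656]
bar 2413 [0.64857498 0.69906068]
```

```bash
sed -i 's/hinge=np.array.*;YAW/hinge=np.array([.481,.0692,.06]);YAW/' kin.py; cat > t.py <<'E'
from kin import *
np.set_printoptions(suppress=True,precision=3)
R=rot(23,-1);g=tcp(tabpt(.158,.117,.034),R)
robot.servo_line(g-.11*R[:,2],R,.15)
robot.servo_line(g,R,.08);print(robot.read_t(),robot.read_position()-g,robot.read_force(),robot.read_qpos())
robot.move_gripper(0.0);print('w',robot.read_grip_width()*88,robot.read_force())
for a,t in zip(np.linspace(.25,1.25,11),np.linspace(23,20,11)):
    R=rot(t,-1);robot.servo_line(tcp(tabpt(a,.117,.034),R),R,.08)
    f=robot.read_force();print(round(a,2),f,robot.read_ft_torque(),robot.read_grip_width()*88)
    if np.linalg.norm(f)>50: print('STOP');break
print(robot.read_t());grab('side','s2.png')
E
python3 t.py
python3 - <<'E'
import cv2;a=cv2.imread('pics/s2.png')[60:240,170:400];cv2.imwrite('pics/s2c.png',cv2.resize(a,None,fx=3,fy=3,interpolation=2))
E
```

```text
4.1583 [0. 0. 0.] [-0.544 -0.611  0.835] [  25.138    7.185  -53.396   49.4    -12.906 -162.607]
w 10.822042189993299 [0.102 0.939 0.702]
0.25 [-0.987  0.674 -0.914] [0.304 1.793 0.115] 11.066750800661184
0.35 [-3.7    2.645 -4.319] [1.113 2.785 0.498] 10.69328387494303
0.45 [-3.921  5.261 -4.66 ] [1.897 3.354 0.767] 10.567405374605695
0.55 [-4.844  6.395 -6.717] [2.344 3.687 0.917] 11.170951772263919
0.65 [-4.55   7.691 -7.766] [2.629 3.832 1.025] 10.900619757356662
0.75 [-4.748  9.377 -9.208] [2.766 3.824 1.115] 10.950703298766625
0.85 [-3.272  8.449 -9.454] [2.938 3.707 1.196] 10.827374880645012
0.95 [ -3.917   9.186 -10.969] [3.026 3.581 1.19 ] 10.65727524343326
1.05 [ -2.444   8.225 -11.529] [2.879 3.356 1.135] 10.467299942342203
1.15 [ -2.215   7.897 -11.234] [2.885 3.038 1.048] 10.260269306153821
1.25 [ -1.817   6.855 -11.316] [2.675 2.658 0.994] 10.603360226081886
8.6417
```

View pics/s2c.png

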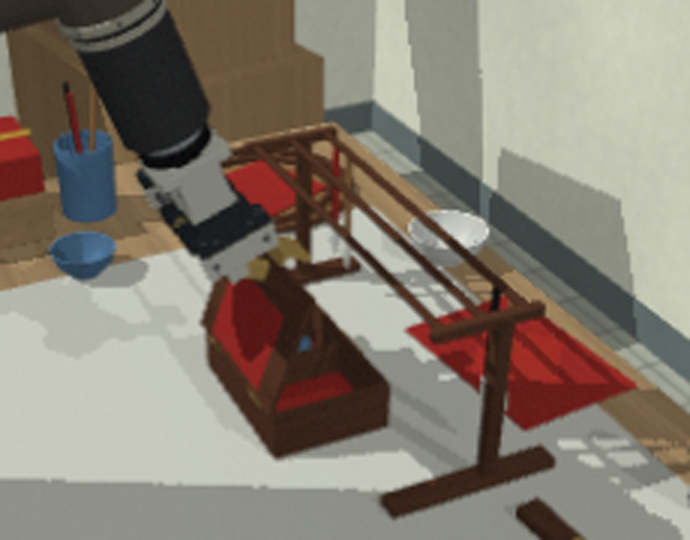

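The side view shows the lid raised to about 1.25 rad, still held by its tab. I'll release it and push it onto its stop from inside.

```bash
cat > t.py <<'E'
from kin import *
np.set_printoptions(suppress=True,precision=3)
R=rot(20,-1)
robot.move_gripper(.5);p=robot.read_position()
robot.servo_line(p-.13*R[:,2],R,.2);print(robot.read_t(),robot.read_force())
V=rot(0,-1);y=.009
robot.goto([.50,y,.31],V);robot.move_gripper(0.)
robot.goto([.572,y,.29],V)
robot.servo_line([.572,y,.16],V,.15);f0=robot.read_force();print(robot.read_t(),'f0',f0)
x=.572
robot.servo_line([.53,y,.16],V,.15);x=.53
while x>.462:
    x-=.003;robot.servo_line([x,y,.16],V,.05);f=robot.read_force()-f0
    if abs(f[0])>11: break
    if round((.53-x)*1000)%9==0: print(round(x,3),f)
print('end',x,f,robot.read_t());robot.dwell(.4)
robot.servo_line([.54,y,.165],V,.15)
robot.servo_line([.55,y,.30],V,.25)
print(robot.read_t())
im,X=grab('top','t3.png');np.savez('t3.npz',a=im,X=X)
im,X=grab('side','s3.png');np.savez('s3.npz',a=im,X=X)
E
python3 t.py
python3 - <<'E'
import cv2;a=cv2.imread('pics/s3.png')[60:240,170:400];cv2.imwrite('pics/s3c.png',cv2.resize(a,None,fx=3,fy=3,interpolation=2))
E
```

```text
10.2583 [ 0.416 -1.123 -1.551]
13.15 f0 [0.407 0.315 0.353]
0.521 [-0.021  0.042 -0.085]
0.512 [0.705 0.    0.17 ]
0.503 [ 0.741 -0.29  -1.016]
0.494 [-0.868 -0.504  0.227]
0.485 [-0.615  0.749 -0.541]
0.476 [-0.833 -0.724 -0.087]
0.467 [ 9.983 -1.546 -4.168]
end 0.46399999999999997 [18.559 -3.446 -8.623] 19.0833
20.8333
```

View pics/s3c.png

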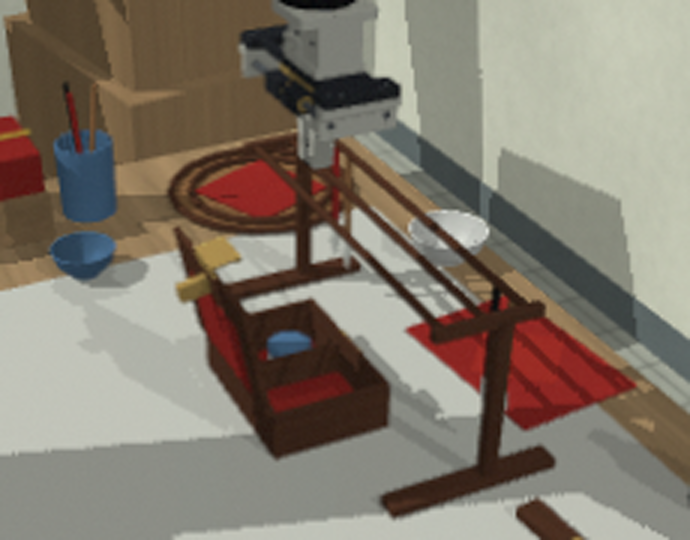

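The lid is open and leaning past upright, with 18 N felt at the stop. The larger compartment is empty and the tin sits in the other one. Next is the stone.

```bash
cat > t.py <<'E'
from kin import *
np.set_printoptions(suppress=True,precision=4)
V=rot(0,-1,np.radians(5.5))
robot.servo_line([.50,-.10,.32],V,.35) 
robot.goto([.43,-.376,.17],V);robot.move_gripper(.85)
im,X=grab('wrist','w4.png');np.savez('w4.npz',a=im,X=X)
hsv=cv2.cvtColor(im,cv2.COLOR_RGB2HSV)
red=((hsv[...,0]<8)|(hsv[...,0]>172))&(hsv[...,1]>150)&(hsv[...,2]>60)
n_,L,S,C=cv2.connectedComponentsWithStats(red.astype(np.uint8))
for i in range(1,n_):
    if S[i,4]<100: continue
    P=X[L==i];P=P[np.isfinite(P).all(1)];P=P[P[:,2]>.02]
    if len(P)>50:print(S[i],P.mean(0),cv2.minAreaRect(P[:,:2].astype(np.float32)),P[:,2].max())
print(robot.read_t(),robot.read_position())
E
python3 t.py
```

```text
[246 143  21  50 996] [ 0.4268 -0.3751  0.0257] ((0.42753034830093384, -0.3747730851173401), (0.0582767091691494, 0.02335711196064949), 5.114013195037842) 0.02838878840564535
23.9833 [ 0.43  -0.376  0.17 ]
```

View pics/w4.png

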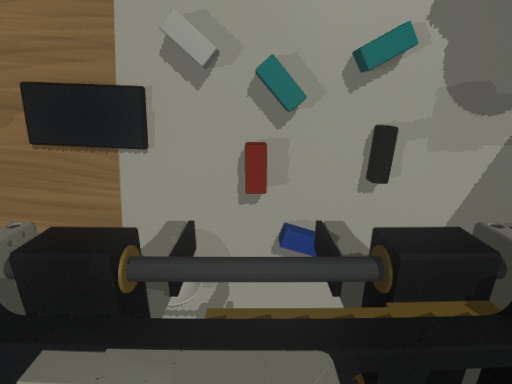

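The stone at (256,168) is centred and the look-alikes are clear of the fingers. Picking it up.

```bash
cat > t.py <<'E'
from kin import *
np.set_printoptions(suppress=True,precision=3)
V=rot(0,-1,np.radians(5.1));s=np.array([.4275,-.3748,0])
robot.servo_line(s+[0,0,.003],V,.12);robot.move_gripper(0.)
print('w',robot.read_grip_width()*88,robot.read_force())
robot.servo_line(s+[0,0,.30],V,.22);robot.dwell(.2);print('w',robot.read_grip_width()*88,robot.read_force(),robot.read_t())
C=rot(0,-1);t=np.array([.543,.030,0])
robot.goto(t+[0,0,.32],C)
robot.servo_line(t+[0,0,.06],C,.12);f0=robot.read_force();print(robot.read_t(),f0,robot.read_position())
z=.016
robot.servo_line(t+[0,0,z],C,.06)
while z>.008:
    z-=.0015;robot.servo_line(t+[0,0,z],C,.03);f=robot.read_force()-f0
    if f[2]>2.5: break
print(z,f,robot.read_position())
robot.move_gripper(.5);robot.dwell(.3)
robot.servo_line(t+[0,0,.34],C,.2);print(robot.read_t(),robot.read_force())
im,X=grab('wrist','w5.png');np.savez('w5.npz',a=im,X=X)
E
python3 t.py
```

```text
w 4.894915070374422 [-6.267 -8.984 20.084]
w 0.4286568777723825 [ 0.287  0.195 -0.677] 28.375
32.25 [-0.198  0.712 -0.062] [0.543 0.03  0.06 ]
0.007000000000000003 [ 0.475 -1.076 -0.055] [0.543 0.03  0.007]
37.6417 [-0.317 -0.641  0.047]
```

View pics/w5.png

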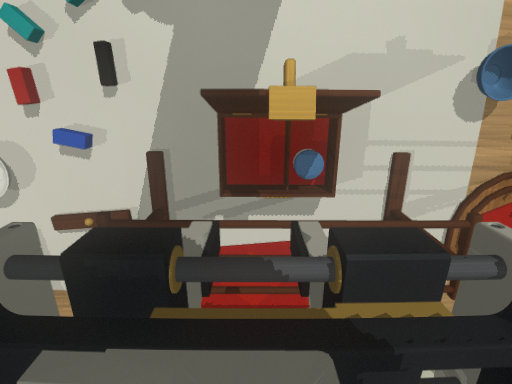

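The grip failed: the fingers shut to 5 mm and the stone stayed behind. I'll work out where it is now and how it moved.

```bash
cat > t.py <<'E'
from kin import *
np.set_printoptions(suppress=True,precision=4)
im,X0=grab('side','s6.png')
z=np.load('w5.npz');
for nm,a,X in (('w5',z['a'],z['X']),('side',im,X0),('top',*grab('top','t6.png')),('old side',*[np.load('s3.npz')[k] for k in 'aX'])):
    hsv=cv2.cvtColor(a,cv2.COLOR_RGB2HSV)
    for c,m in (('red',((hsv[...,0]<8)|(hsv[...,0]>172))&(hsv[...,1]>150)&(hsv[...,2]>60)),('blue',(hsv[...,0]>112)&(hsv[...,0]<126)&(hsv[...,1]>150))):
        m=m&(X[...,2]>.018)&(X[...,2]<.05)&(X[...,1]<-.25)&(X[...,0]<.6)
        P=X[m]
        if len(P)>20: print(nm,c,len(P),P.mean(0),cv2.minAreaRect(P[:,:2].astype(np.float32)),np.percentile(P[:,2],[2,98]))
E
python3 t.py
python3 - <<'E'
import cv2,numpy as np
a=cv2.imread('pics/s6.png')[230:330,200:400];b=cv2.imread('pics/s3.png')[230:330,200:400]
cv2.imwrite('pics/s6c.png',cv2.resize(np.vstack([b,a]),None,fx=3,fy=3,interpolation=2))
E
```

```text
w5 red 526 [ 0.4283 -0.3718  0.0253] ((0.429561585187912, -0.3729223906993866), (0.05773721635341644, 0.026501435786485672), 4.7982964515686035) [0.0205 0.0275]
side red 203 [ 0.4258 -0.3797  0.0255] ((0.4273637533187866, -0.3776819705963135), (0.06073426455259323, 0.02589089795947075), 5.462160587310791) [0.0187 0.0298]
top red 143 [ 0.4296 -0.3732  0.026 ] ((0.4294634461402893, -0.37393683195114136), (0.056595850735902786, 0.026417816057801247), 6.468434810638428) [0.02   0.0314]
old side red 200 [ 0.4261 -0.3804  0.0254] ((0.42704424262046814, -0.37889131903648376), (0.06034032255411148, 0.02486729621887207), 6.812979698181152) [0.0186 0.0297]
```

View pics/s6c.png

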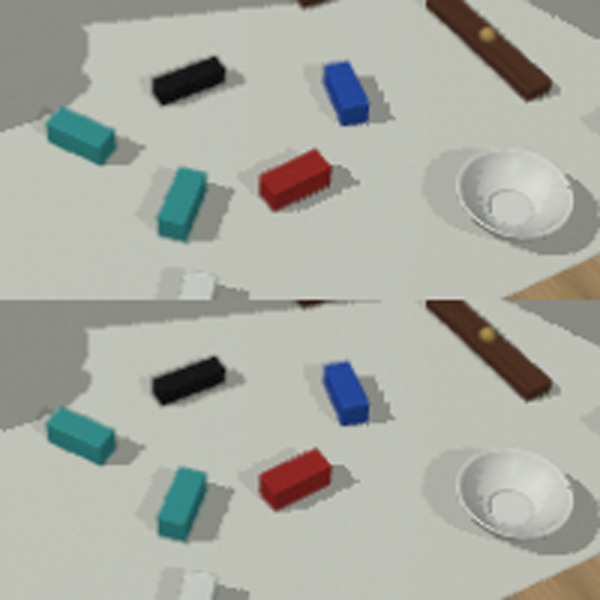

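The stone has not moved; the red bar is at the same spot before and after. So the open fingertips must have been higher than I assumed. I can measure the finger geometry from the wrist clouds already saved.

```bash
cat > t.py <<'E'
from kin import *
np.set_printoptions(suppress=True,precision=3)
V4=rot(0,-1,np.radians(5.5));C=rot(0,-1);R1=rot(22,-1,np.radians(-.6))
for n,R,p in (('w1',R1,[.55377,.06782,.20543]),('w4',V4,[.43,-.376,.17]),('w5',C,[.543,.03,.34])):
    X=np.load(n+'.npz')['X'].reshape(-1,3);X=X[np.isfinite(X).all(1)]
    Q=(X-p)@R;Q=Q[(np.abs(Q[:,0])<.05)&(np.abs(Q[:,1])<.08)&(Q[:,2]<.06)]
    print(n,len(Q))
    for z in np.arange(-.08,.06,.01):
        s=Q[(Q[:,2]>=z)&(Q[:,2]<z+.01)]
        if len(s)>5:
            l=s[s[:,1]<0];r=s[s[:,1]>0]
            print(round(z,2),len(s),'x',s[:,0].min(),s[:,0].max(),'yL',(l[:,1].min(),l[:,1].max()) if len(l) else '', 'yR',(r[:,1].min(),r[:,1].max()) if len(r) else '')
print(robot.read_t(),robot.read_grip_width(),robot.read_position())
E
python3 t.py
```

```text
w1 69060
-0.08 483 x -0.011133335709081071 0.006863251619860773 yL (np.float64(-0.04830377815972877), np.float64(-0.04384547178423324)) yR (np.float64(0.04489748454536379), np.float64(0.04826172200515637))
-0.07 950 x -0.010931406480116184 0.013058288493406758 yL (np.float64(-0.06248152925498212), np.float64(-0.04311657864107026)) yR (np.float64(0.04337298147979895), np.float64(0.06278966124196762))
-0.06 757 x -0.008926076444741787 0.013030311839600529 yL (np.float64(-0.06214497491004777), np.float64(-0.04294557801854921)) yR (np.float64(0.04348431758065613), np.float64(0.06257310334242489))
-0.05 800 x -0.003835339159253316 0.012712143430605847 yL (np.float64(-0.060100124231131855), np.float64(-0.04320470646847171)) yR (np.float64(0.043429019754791694), np.float64(0.05971512849696883))
-0.04 727 x -0.008881781703690545 0.012423868541532117 yL (np.float64(-0.059616384105146455), np.float64(-0.04314413705361715)) yR (np.float64(0.04352272965842947), np.float64(0.060495434202794685))
-0.03 349 x -0.00944108766316724 0.012261237340290315 yL (np.float64(-0.05906132901732418), np.float64
[... 1833 characters left out ...]
64(0.021708240420999638), np.float64(0.0368812477491189))
-0.05 649 x -0.002043005980659141 0.012894151418415723 yL (np.float64(-0.03761363787475989), np.float64(-0.021905516099791838)) yR (np.float64(0.0217956058864104), np.float64(0.038104651506996455))
-0.04 590 x -0.007549791970588549 0.012841437136782579 yL (np.float64(-0.03774841964775531), np.float64(-0.021910985493713737)) yR (np.float64(0.02187537870733566), np.float64(0.037696929597631774))
-0.03 320 x -0.009016027882494984 0.012752055165252787 yL (np.float64(-0.037976278148079204), np.float64(-0.021932106595392103)) yR (np.float64(0.02177184976686436), np.float64(0.03755502921763798))
37.7917 0.5016568127838157 [0.543 0.03  0.339]
```

The fingertips end about 23 mm short of the nominal TCP, which agrees with the failed grip: the tips stopped on the stone's 26 mm top with TCP z at 3 mm. I'll retry 21 mm lower and check the grip before carrying on.

```bash
cat > t.py <<'E'
from kin import *
import sys
np.set_printoptions(suppress=True,precision=3)
V4=rot(0,-1,np.radians(5.5))
X=np.load('w4.npz')['X'].reshape(-1,3);X=X[np.isfinite(X).all(1)];Q=(X-[.43,-.376,.17])@V4
Q=Q[(np.abs(Q[:,0])<.015)&(np.abs(np.abs(Q[:,1])-.045)<.012)&(Q[:,2]<.05)];print('tip z',np.percentile(Q[:,2],[90,99,99.8,100]))
V=rot(0,-1,np.radians(5.3));s=np.array([.4285,-.3745,0])
robot.goto(s+[0,0,.15],V);robot.move_gripper(.8)
robot.servo_line(s+[0,0,-.010],V,.18);robot.servo_line(s+[0,0,-.018],V,.05)
print(robot.read_t(),robot.read_force(),robot.read_position())
robot.move_gripper(0.);w=robot.read_grip_width()*88
print('w',w,robot.read_force(),robot.read_t())
if w<20: sys.exit('no grip')
robot.servo_line(s+[0,0,.06],V,.15);print('w',robot.read_grip_width()*88,robot.read_force(),robot.read_t())
if robot.read_grip_width()*88<20: sys.exit('lost')
robot.servo_line(s+[0,0,.26],V,.3)
C=rot(0,-1);t=np.array([.543,.030,0])
robot.goto(t+[0,0,.29],C);print('w',robot.read_grip_width()*88,robot.read_t())
robot.servo_line(t+[0,0,.02],C,.15)
robot.servo_line(t+[0,0,-.0105],C,.05);print(robot.read_force(),robot.read_position(),robot.read_t())
robot.move_gripper(.45);robot.dwell(.1)
robot.servo_line(t+[0,0,.30],C,.25);print(robot.read_t(),robot.read_force())
im,X=grab('wrist','w7.png')
hsv=cv2.cvtColor(im,cv2.COLOR_RGB2HSV)
m=(X[...,2]>.012)&(X[...,2]<.05)&(np.abs(X[...,0]-.545)<.055)&(X[...,1]<.07)&(X[...,1]>-.015);P=X[m]
print(len(P),P.mean(0),np.percentile(P,[2,98],axis=0))
E
python3 t.py
```

```text
tip z [-0.034 -0.024 -0.023 -0.021]
41.5167 [0.937 0.477 0.315] [ 0.428 -0.374 -0.018]
w 25.497105981508007 [-0.428 -0.309  0.45 ] 42.2917
w 25.87102570271536 [-1.141  0.161 -0.989] 42.9583
w 26.108249257118874 45.3333
[-0.508  0.157 -0.315] [ 0.543  0.03  -0.011] 48.0417
50.05 [-0.867 -1.165 -0.081]
604 [0.542 0.03  0.031] [[0.514 0.017 0.02 ]
 [0.572 0.042 0.033]]
```

View pics/w7.png

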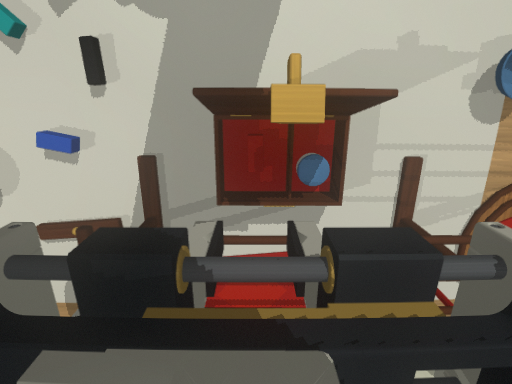

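The stone lies flat at (0.542, 0.030) with its top at z 0.032, in the larger compartment; the tin is beside it. Before closing the lid I'll check the closing path offline, using the measured fingertip offset.

```bash
cat > close.py <<'E'
from kin import *
np.set_printoptions(suppress=True,precision=3)
TIP=.023;LX=.115;YO=-.04
def pose(a,th,extra=0.):
    R=rot(th,-1);psi=abs(np.pi/2-a+0) # placeholder
    ax=-R[:,2];n=np.array([-np.sin(a),0,np.cos(a)]);psi=np.arccos(np.clip(ax@n,-1,1))
    return tabpt(a,LX,.008+.013*np.sin(psi)+extra,YO)+TIP*R[:,2],R
A=[1.75,1.5,1.25,1.0,.75,.5,.3,.16];TH=[0,4,8,12,16,19,21,22]
FIN=[.11,.09,.07,.05,.03,.01,-.01,-.03]
pts=[pose(1.75,0,.03)]+[pose(a,t) for a,t in zip(A,TH)]+[pose(a,22) for a in FIN]
E
cat > t.py <<'E'
from close import *
q=robot.read_qpos()
for P,R in [(np.array([.46,.03,.30]),rot(0,-1)),(pts[0][0]+[0,0,.12],rot(0,-1))]+pts:
    s=ik1(P,R,q);print(P,None if s is None else s.round(0));q=s if s is not None else q
E
python3 t.py
```

```text
[0.46 0.03 0.3 ] [  28.   -3.  -16.    0.  -78. -119.]
[0.41  0.03  0.261] [  32.   -8.  -24.   -0.  -73. -123.]
[0.41  0.03  0.141] [  32.   -2.  -36.    0.  -56. -123.]
[0.44  0.03  0.146] [  30.    1.  -32.    0.  -57. -120.]
[0.47  0.029 0.153] [  29.    1.  -33.    3.  -53. -122.]
[0.501 0.029 0.153] [  29.    1.  -34.    5.  -48. -123.]
[0.533 0.029 0.144] [  29.    3.  -36.    9.  -42. -125.]
[0.562 0.028 0.126] [  28.    4.  -39.   14.  -33. -130.]
[0.584 0.028 0.102] [  27.    7.  -44.   22.  -24. -136.]
[0.596 0.028 0.081] [  24.    9.  -50.   36.  -15. -148.]
[0.601 0.028 0.068] [  14.    9.  -57.   64.   -6. -168.]
[0.602 0.028 0.063] None
[0.603 0.028 0.061] None
[0.603 0.028 0.059] None
[0.603 0.028 0.057] None
[0.604 0.028 0.055] None
[0.604 0.028 0.053] None
[0.604 0.028 0.051] None
[0.605 0.028 0.048] None
```

```bash
python3 - <<'E'
s=open('close.py').read()
s=s.replace("TH=[0,4,8,12,16,19,21,22]","TH=[0,4,8,11,13,14,15,15]").replace("pose(a,22)","pose(a,15)").replace("LX,.008","(LX if a>1.3 else .100 if a<.8 else .108),.008")
open('close.py','w').write(s)
E
python3 t.py
```

```text
[0.46 0.03 0.3 ] [  28.   -3.  -16.    0.  -78. -119.]
[0.41  0.03  0.261] [  32.   -8.  -24.   -0.  -73. -123.]
[0.41  0.03  0.141] [  32.   -2.  -36.    0.  -56. -123.]
[0.44  0.03  0.146] [  30.    1.  -32.    0.  -57. -120.]
[0.47  0.029 0.153] [  29.    1.  -33.    3.  -53. -122.]
[0.499 0.029 0.146] [  29.    1.  -34.    5.  -47. -123.]
[0.529 0.029 0.138] [  29.    3.  -36.    8.  -42. -125.]
[0.549 0.028 0.116] [  28.    5.  -38.   11.  -36. -126.]
[0.568 0.028 0.096] [  27.    8.  -39.   12.  -31. -127.]
[0.58  0.028 0.075] [  26.   10.  -41.   15.  -26. -130.]
[0.584 0.028 0.063] [  26.   12.  -41.   16.  -24. -131.]
[0.585 0.028 0.059] [  26.   12.  -42.   17.  -24. -131.]
[0.585 0.028 0.057] [  26.   12.  -42.   17.  -23. -131.]
[0.586 0.028 0.055] [  26.   13.  -42.   17.  -23. -131.]
[0.586 0.028 0.054] [  26.   13.  -42.   17.  -23. -132.]
[0.586 0.028 0.052] [  26.   13.  -42.   17.  -22. -132.]
[0.586 0.028 0.05 ] [  26.   13.  -42.   18.  -22. -132.]
[0.587 0.028 0.048] [  26.   13.  -42.   18.  -22. -132.]
[0.587 0.028 0.047] [  26.   13.  -43.   18.  -22. -132.]
```

```bash
cat > t.py <<'E'
from close import *
robot.move_gripper(0.)
robot.servo_line([.43,.03,.30],rot(0,-1),.25)
robot.servo_line(pts[0][0],pts[0][1],.2);f0=robot.read_force();print(robot.read_t(),f0)
for P,R in pts[1:9]:
    robot.servo_line(P,R,.11);f=robot.read_force()-f0;print(P,f,robot.read_t())
    if np.linalg.norm(f)>45: raise SystemExit('force')
pk=0
for P,R in pts[9:]:
    robot.servo_line(P,R,.03);f=np.linalg.norm(robot.read_force()-f0);print(P[2],f,robot.read_t())
    if f>42 or (pk>9 and f<pk-5): break
    pk=max(pk,f)
    if robot.read_t()>66: break
im,X=grab('side','s8.png')
hsv=cv2.cvtColor(im,cv2.COLOR_RGB2HSV)
m=((hsv[...,0]<8)|(hsv[...,0]>172))&(hsv[...,1]>150)&(X[...,2]>.045)&(X[...,2]<.11)&(np.abs(X[...,0]-.55)<.08)&(np.abs(X[...,1]-.07)<.1)
Q=X[m];c=Q.mean(0);n=np.linalg.svd(Q-c,full_matrices=0)[2][2];print('lid',len(Q),c,n,robot.read_t())
E
python3 t.py
```

```text
52.475 [-0.422  0.302  0.019]
[0.44  0.03  0.146] [ 0.617 -0.094  0.596] 52.9
[0.47  0.029 0.153] [ 0.256 -0.557 -0.28 ] 53.325
[0.499 0.029 0.146] [-0.77  -0.328  1.374] 53.75
[0.529 0.029 0.138] [ 0.293 -0.114  0.05 ] 54.175
[0.549 0.028 0.116] [ 1.177 -0.728  0.276] 54.5917
[0.568 0.028 0.096] [-0.053 -0.009  0.107] 55.0
[0.58  0.028 0.075] [ 1.364 -0.164  0.342] 55.3583
[0.584 0.028 0.063] [ 0.264 -0.314 -0.211] 55.625
0.058667257151517965 0.8956409703233331 55.925
0.05695270502462234 1.3017312779274883 56.175
0.05523052880121532 5.485856941912863 56.425
0.053501104916767114 13.042251457572597 56.675
0.05176481494437729 10.830801254794348 56.925
0.05002204564936957 0.9946410315006455 57.175
lid 525 [0.528 0.065 0.068] [0.004 0.003 1.   ] 57.225
```

The catch let go: force peaked at 13 N, then fell to 1 N. The lid plane is level at z 0.068. I'll retract, check and hand in.

```bash
cat > t.py <<'E'
from close import *
R=rot(15,-1);p=robot.read_position()
robot.servo_line(p-.14*R[:,2],R,.2)
robot.servo_line([.40,.03,.30],rot(5,-1),.25)
im,X=grab('side','s9.png')
hsv=cv2.cvtColor(im,cv2.COLOR_RGB2HSV)
m=((hsv[...,0]<8)|(hsv[...,0]>172))&(hsv[...,1]>150)&(X[...,2]>.045)&(X[...,2]<.11)&(np.abs(X[...,0]-.55)<.08)&(np.abs(X[...,1]-.07)<.1)
Q=X[m];c=Q.mean(0);n=np.linalg.svd(Q-c,full_matrices=0)[2][2];n*=np.sign(n[2]);print('lid',len(Q),c,n,'angle',np.arcsin(-n[0]),robot.read_t(),robot.read_force())
if abs(n[0])<.02: robot.job_done();print('done')
E
python3 t.py
```

```text
lid 642 [0.537 0.067 0.068] [0.003 0.004 1.   ] angle -0.002906628113134545 59.0333 [-0.204 -1.079 -0.588]
the job is handed in; nothing more can be done
done
```

The red stone is in the case's larger compartment and the lid is shut past its catch. I handed the job in at about 59 s of the 72 s allowed; no verdict is reported back.

- **Opening:** I gripped the brass tab and lifted the lid to about 1.25 rad. I then let go and pushed its inner face onto the stop, where I felt about 18 N. I did not measure the open angle; in the picture the lid leaned past upright.
- **Lean:** The arm could not reach the 30–45° lean at the tab. I used about 23° and gripped the fin slightly towards its near edge, without any contact with the rack bars showing in the forces.
- **Stone:** The first grip failed. The fingertips sit about 23 mm short of the stated TCP, so they only touched the stone's top, and the stone did not move. The second grip held at 26 mm wide. After release the stone lay flat at (0.542, 0.030), its top at z 0.032.
- **Closing:** The catch let go at about 13 N, well under the 55 N limit. The last check read the lid angle at -0.003 rad, so it is shut within measurement noise.
- **Not checked:** The tin and ink stick looked undisturbed in the pictures I took. I did not measure the bystanders' positions again at the end.

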